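# Fetch the flat sample box out of the stack and load the mixer

### The job

The flat sample box in the middle of the stack has to go on the mixer. First lift the top box off and stand it on the bench clear of the rack, then take the flat box out and set it level and lid up in the mixer's cradle, centred on its deck between the two end cheeks. Finally put the top box back into the rack, lid up and squarely on the bottom box, which stays there, and do not push the tape roll or the petri dish out of place.

Things in the scene. Friction and masses are not known exactly. Their poses are not given: they have to be found in the camera images.
- upper_box_center (a point): Closed sample box, 58 mm long (its x) by 42 mm wide (its y), plain grey body and white lid that cannot come off; 38 mm high (deep type), about 140 g. At the start on top of the stack in the rack. The point is its centre, 19 mm above its underside; z up.
- flat_box_center (a point): Closed sample box, 58 mm long (its x) by 42 mm wide (its y), plain grey body and white lid that cannot come off; 26 mm high: the only flat one, about 100 g. At the start in the middle of the stack, underside 44 mm above the bench. The point is its centre, 13 mm above its underside; z up. It may lie in the cradle either way round.
- lower_box_center (a point): Closed sample box, 58 mm long (its x) by 42 mm wide (its y), plain grey body and white lid that cannot come off; 38 mm high (deep type), about 140 g. At the bottom of the stack, on the rack's floor, where it stays. The point is its centre, 19 mm above its underside.
- rack: Low steel stacking rack, fixed to the bench; origin on the bench under the centre of the stack. Floor plate 86 x 70 mm, its top 6 mm above the bench. Two upright side cheeks stand at +y and -y, 44 mm long along x, 3 mm thick, 48 mm apart inside, up to 77 mm above the bench (the top 9 mm flared outward). They cover the boxes' long sides; the ends at +x and -x are open. The boxes stand with their long x axis along the rack's x.
- mixer: White bench mixer (not running), fixed to the bench; origin on the bench under its centre. Case 116 (x) x 104 (y) mm, 41 mm high, aluminium platform 96 x 80 mm on it, top 51 mm above the bench, and the cradle in the middle of the platform. The knob and the switch on its -x face are fixed. The bench on the robot's side of the rack and the mixer is free, save for the petri dish.
- cradle_seat (a point): Centre of the cradle's deck, 65 mm above the bench, where the centre of the flat box's underside belongs; axes as the mixer's. The deck is 34 mm wide along y. Two end cheeks stand at +x and -x, 36 mm wide, 66 mm apart inside, up to 32 mm above the deck (the top 10 mm flared outward), so a box lies with its long x axis along this x, its ends hidden behind the cheeks; the sides at +y and -y are open.
- tape_roll_center (a point): Bystander: roll of tape lying flat, 52 mm across, 19 mm high, loose; the point is its centre.
- dish_center (a point): Bystander: petri dish, 90 mm across, 15 mm high, loose; the point is its centre.
Things that resemble listed ones, but are neither listed nor needed, are in the scene too. What is shaped like the part that bears lower_box_center but purple is not meant.

How it is judged:
On the way, in this order (a step that is already met when the one before it is completed fails the run):
1. the top box stands on the bench, clear of the rack, while the flat box is still in the rack (horizontal distance between upper_box_center and rack above 0.08 m and height (world z) of upper_box_center below 0.024 m and linear speed of upper_box below 0.03 m/s and horizontal distance between flat_box_center and rack below 0.03 m), for 0.2 s.
2. the flat box has been taken out of the rack (horizontal distance between flat_box_center and rack above 0.08 m), for 0.1 s.
3. the flat box lies in the cradle while the top box is still out of the rack (horizontal distance between flat_box_center and cradle_seat below 0.01 m and z of flat_box_center in the frame of cradle_seat between 0.009 and 0.017 m and angle between the x axis of flat_box_center and the x axis of cradle_seat, either way round below 0.1 rad and angle between flat_box_center's own z axis and vertical below 0.08 rad and horizontal distance between upper_box_center and rack above 0.08 m), for 0.2 s.
At the end, for the whole second after the job is handed in: Flat box lid up on the cradle deck between the cheeks (centre within 10 mm, height 4 mm, long axis 0.10 rad, level 0.08 rad); upper box lid up in the rack on the lower box (within 12 mm, height 5 mm, 0.15 rad, level); lower box level on the rack floor within 12 mm; all at rest (horizontal distance between flat_box_center and cradle_seat below 0.01 m and z of flat_box_center in the frame of cradle_seat between 0.009 and 0.017 m and angle between the x axis of flat_box_center and the x axis of cradle_seat, either way round below 0.1 rad and angle between each of flat_box_center, upper_box_center, lower_box_center's own z axis and vertical below 0.08 rad and horizontal distance between each of upper_box_center, lower_box_center and rack below 0.012 m and z of upper_box_center in the frame of rack between 0.058 and 0.068 m and angle between the x axis of upper_box_center and the x axis of rack, either way round below 0.15 rad and z of lower_box_center in the frame of rack between 0.02 and 0.03 m and linear speed of each of upper_box, flat_box, lower_box below 0.02 m/s); the robot touches nothing.
It fails at once if the tape roll is moved more than 30 mm (distance of tape_roll_center from where it was at the start of the episode above 0.03 m).
It fails at once if the petri dish is moved more than 30 mm (distance of dish_center from where it was at the start of the episode above 0.03 m).
It also fails if it takes over 72 s, if anything falls off the work surface, if the arm or the gripper's body presses on something with over 40 N, if the wrist force passes 120 N, or if a joint passes its speed limit or range.

### The arm

A 7-joint arm with a two-finger parallel gripper is mounted at the origin on a cart in front of the work surface, level with it; the furniture and walls round the work are solid. World frame = base frame: x ahead of the robot, y to its left, z up, the work surface at z = 0. Lengths are in m, angles in rad, forces in N, time in s.
With the tool pointing down it reaches from about 0.425 to 0.875 m from the base axis. Payload 4.7 kg.
Tool frame: the origin (TCP) lies midway between the tips of the shut fingers; the grasp point (between the pads) lies 19 mm behind it; z points along the fingers, y is the direction in which the jaws open and shut (so a half turn about z gives the same grasp; the last joint's range is limited). The gripper opens to 87 mm and grips with 3 to 60 N. Pads are 19 mm wide; open, the fingers measure 117 mm over their backs; the gripper's body (75 mm by 190 mm) begins 51 mm behind the grasp point.
Start: joints at [-1.219, 0.321, -0.07, 1.45, 0.023, 1.371, -0.057], TCP at [0.215, 0.613, 0.223] pointing down, gripper open.
Joint ranges: [-2.86, 2.86], [-0.3, 2.09], [-1.38, 1.24], [0.06, 2.45], [-1.56, 4.7], [0.09, 2.05], [-2.69, 2.69]. Speed limits (rad/s): [2.57, 2.57, 3.14, 3.14, 3.14, 3.14, 3.14].

### API

Orientations are given as a rotation vector (axis times angle).
In Python, from bench import ctrl, optics gives the robot as it stands. The module is installed in compiled form; this text tells all that it offers.
- The arm moves only by the tool step_arm, never from a script. Its argument "deltas" is a list of rows, each a list of 7 numbers: the turn, a rotation vector about the tool's x, y, z in degrees, then the shift along the tool's x, y, z in mm, then the finger opening in mm, from 0 to 87. A call has exactly 8 rows; each row is the pose to reach, as a shift and turn from the pose commanded when the call began, along the tool's axes at that moment; what a row does not reach only later rows make up. A row lasts 1/8 s, in which the tool goes at most 62.5 mm and 10.7 degrees, less where a joint would pass 70% of its speed; a pose out of reach is approached as far as the arm can. A call with a gripper value outside its range is refused whole. The fingers move at their own pace and stop on an object; "newtons" is the grip in N (left out, the last holds). Time passes only in rows, so rows that repeat a pose let the fingers close, or fill a call up. It gives the time, the measured TCP pose, the force and the opening at its end, in the units of the state.
- ctrl.get_state(): the state, without advancing time (a new reading comes with each control period).
- optics.get_image(name): name is "scene" or "top"; returns the picture (480x640x3 uint8, red, green, blue); there is no depth.
- optics.get_calibration(name): a dict with "K" (3x3 intrinsics, pixels), "R" (3x3) and "t" (3): a world point X has camera coordinates R X + t. Camera axes: x right, y down, z forward; pixel columns grow to the right and rows downward; lengths in m; the calibration is good to about 2 mm. A picture is of the moment at which its call begins. get_calibration takes no time and is no camera call.
- ctrl.close_job(): hands the job in, once; it reports no verdict.
The state is a dict: "time": time; "joint_positions": joint angles; "qd": joint speeds; "joint_torque": joint torques, N m; "position": TCP position; "tool_rot": TCP orientation; "ft_force": force on the tool from outside, world axes, zero at the start; "torque": the same for the moment, N m; "grip_width": opening from 0.0 (shut) to 1.0 (fully open).
Only numpy, scipy, OpenCV 4.12 (cv2) and the standard library are available. Lean on these libraries where they do the work, as an engineer would, in place of code of your own. Each camera call takes 0.05 s, during which the arm holds its last target.

## Working session

There is one attempt and no reset: what is moved stays moved. The work goes in short steps, Python scripts to look and compute and a tool call to move; the robot and the scene stay as the last step left them, time stands still between calls to the robot, and variables do not carry over. Pictures are saved under pics/ and viewed, and the job is handed in when it is done.

Besides the shell and the picture viewer there is one more tool, called after ">>>" by a JSON object that holds its "op" and its "data". step_arm: Moves the arm, as the interface text tells. Its arguments: {"type":"object","properties":{"deltas":{"type":"array"},"newtons":{"type":"number"}},"required":["deltas"]}

```bash
mkdir -p pics
python3 - <<'E'
from bench import ctrl, optics
import cv2,numpy as np
np.set_printoptions(precision=4,suppress=True)
print(ctrl.get_state())
for n in("scene","top"):
    im=optics.get_image(n); cv2.imwrite(f"pics/{n}0.png",im[:,:,::-1]); c=optics.get_calibration(n); print(n,c)
E
```

```text
{'time': 0.0, 'joint_positions': array([-1.2189,  0.3219, -0.0701,  1.4517,  0.0226,  1.3708, -0.0569]), 'qd': array([-0.0006, -0.0007,  0.0011,  0.0008, -0.0016,  0.0018,  0.0009]), 'joint_torque': array([  0.0006, -49.1301,  -0.4036, -31.2523,  -0.0638,   0.0438,
         0.0002]), 'position': array([0.2153, 0.6127, 0.2214]), 'tool_rot': array([-0.528 , -3.0967,  0.003 ]), 'ft_force': array([ 0.0517, -0.4448, -0.0728]), 'torque': array([-0.0111, -0.0374, -0.012 ]), 'grip_width': 0.9960964417551726}
scene {'K': array([[527.4656,   0.    , 320.6682],
       [  0.    , 527.4656, 241.5859],
       [  0.    ,   0.    ,   1.    ]]), 'R': array([[ 0.6323, -0.7747, -0.0009],
       [-0.4702, -0.3829, -0.7952],
       [ 0.6157,  0.5032, -0.6064]]), 't': array([-0.2758,  0.3558,  0.6578])}
top {'K': array([[624.8865,   0.    , 325.4106],
       [  0.    , 624.8865, 235.3949],
       [  0.    ,   0.    ,   1.    ]]), 'R': array([[-0.0247, -0.9996,  0.0125],
       [-0.9961,  0.0236, -0.0855],
       [ 0.0851, -0.0146, -0.9963]]), 't': array([0.0474, 0.5496, 1.237 ])}
```

View pics/scene0.png

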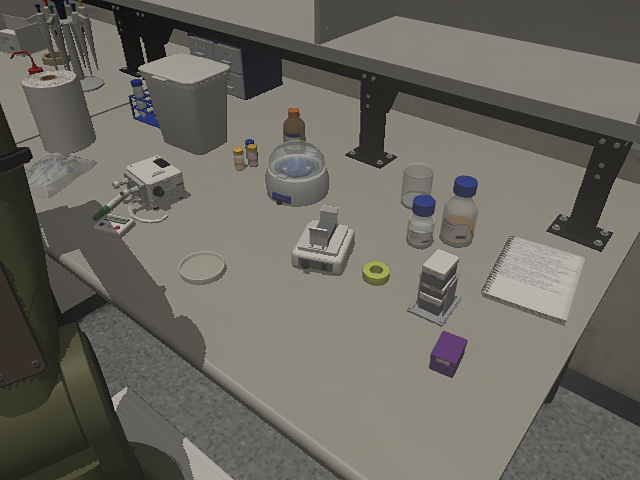

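View pics/top0.png

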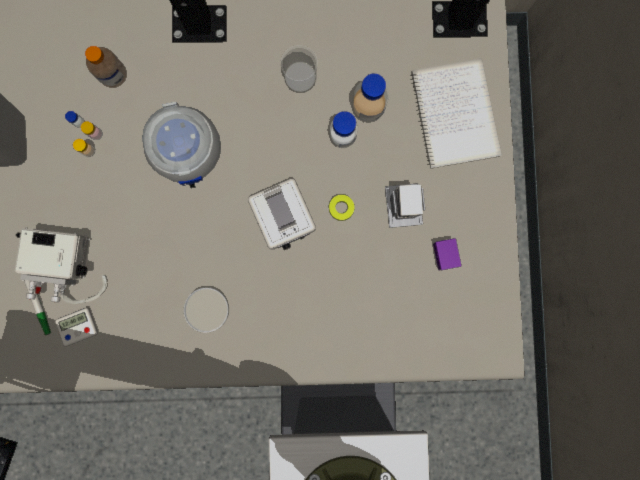

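Run:
```python
import cv2,numpy as np
s=cv2.imread("pics/scene0.png"); t=cv2.imread("pics/top0.png")
def c(im,x0,y0,x1,y1,f): return cv2.resize(im[y0:y1,x0:x1],None,fx=f,fy=f,interpolation=cv2.INTER_CUBIC)
cv2.imwrite("pics/a1.png",np.hstack([c(s,405,240,475,330,6)[:540],c(s,285,200,365,280,5)[:400] if 0 else cv2.copyMakeBorder(c(s,290,200,360,280,5),0,140,0,0,0)]))
cv2.imwrite("pics/a2.png",np.hstack([c(t,380,175,430,235,8),cv2.copyMakeBorder(c(t,240,170,325,255,4.0),0,140,0,0,0)]))
```

```text
(no output)
```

View pics/a1.png

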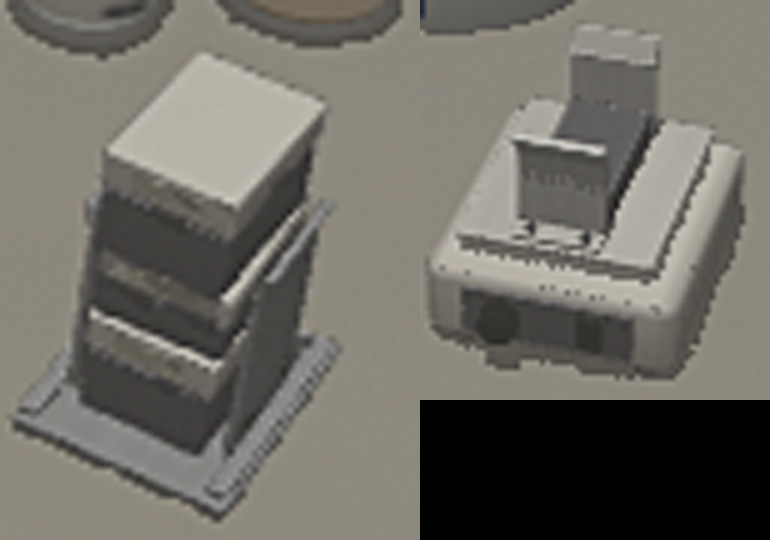

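View pics/a2.png

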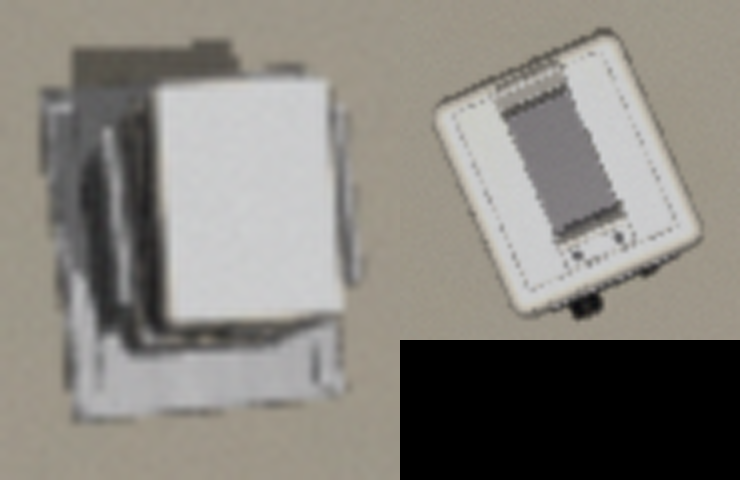

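```bash
cat > h.py <<'E'
import cv2,numpy as np
from bench import ctrl, optics
np.set_printoptions(precision=4,suppress=True)
def ray(n,uv,z):
    c=optics.get_calibration(n);R,t=c["R"],c["t"]
    uv=np.atleast_2d(np.array(uv,float))
    d=(np.linalg.inv(c["K"])@np.c_[uv,np.ones(len(uv))].T).T@R
    o=-R.T@t
    return o+d*((z-o[2])/d[:,2])[:,None]
def proj(n,X):
    c=optics.get_calibration(n);x=(c["K"]@(c["R"]@np.atleast_2d(X).T+c["t"][:,None])).T
    return x[:,:2]/x[:,2:]
def rectw(n,mask,z,box=None):
    cs,_=cv2.findContours(mask.astype(np.uint8),cv2.RETR_EXTERNAL,cv2.CHAIN_APPROX_NONE)
    k=max(cs,key=cv2.contourArea)[:,0,:]
    P=ray(n,k,z)[:,:2]
    (c,s,a)=cv2.minAreaRect((P*1000).astype(np.float32))
    return np.array(c)/1000,s,a
E
python3 - <<'E'
from h import *
t=cv2.imread("pics/top0.png").astype(int);s=cv2.imread("pics/scene0.png").astype(int)
def m(im,x0,y0,x1,y1,f):
    r=np.zeros(im.shape[:2],bool); r[y0:y1,x0:x1]=f(im[y0:y1,x0:x1]); return r
w=m(t,396,180,428,218,lambda a:a.min(2)>185)
print("top lid",w.sum(),rectw("top",w,.108))
print("purple",rectw("top",m(t,425,230,470,280,lambda a:(a[...,2]-a[...,1]>25)&(a[...,0]-a[...,1]>25)),.02))
print("tape",rectw("top",m(t,320,185,362,228,lambda a:(a[...,1]-a[...,0]>60)),.0095))
hs=cv2.cvtColor(t.astype(np.uint8),cv2.COLOR_BGR2GRAY)
print(t[190,410],t[215,300],t[214,330],t[210,282])
wm=m(t,240,170,325,255,lambda a:a.min(2)>165)
print("mixer platform/case",wm.sum(),rectw("top",wm,.041),rectw("top",wm,.051))
dk=m(t,260,188,300,232,lambda a:(a.max(2)<150)&(a.max(2)-a.min(2)<18))
print("deck",dk.sum(),rectw("top",dk,.065))
for nm,uv,z in [("dish",(207,310),.0075),("bottle blue cap",(344,125),.08),("bottle2",(373,85),.1),("bigdevice",(180,143),.08)]: print(nm,ray("top",uv,z))
# scene lid top
ws=m(s,405,240,475,275,lambda a:a.min(2)>165)
print(ws.sum(),rectw("scene",ws,.108), s[258,440],s[275,425])
E
```

```text
top lid 595 (array([ 0.608 , -0.1278]), (54.87511444091797, 39.12512969970703), 2.206702470779419)
purple (array([ 0.5076, -0.2114]), (58.287513732910156, 45.07149887084961), 8.903252601623535)
tape (array([ 0.6094, -0.0005]), (51.240482330322266, 49.516632080078125), 88.66429901123047)
[203 203 202] [204 204 204] [ 87 120 122] [124 123 125]
mixer platform/case 1809 (array([0.5957, 0.1212]), (109.27445983886719, 97.08690643310547), 22.315052032470703) (array([0.5945, 0.1207]), (108.39157104492188, 96.30252075195312), 22.315065383911133)
deck 725 (array([0.6011, 0.1226]), (77.62348175048828, 36.607269287109375), 22.77174186706543)
dish [[0.4066 0.2763 0.0075]]
bottle blue cap [[ 0.7615 -0.0068  0.08  ]]
bottle2 [[ 0.8339 -0.0641  0.1   ]]
bigdevice [[0.7327 0.3131 0.08  ]]
481 (array([ 0.6068, -0.1261]), (55.61381912231445, 39.500728607177734), 1.6762504577636719) [168 179 182] [64 66 66]
```

Run:
```python
from h import *
s=cv2.imread("pics/scene0.png"); t=cv2.imread("pics/top0.png")
def c(im,x0,y0,x1,y1,f):
    a=cv2.resize(im[y0:y1,x0:x1],None,fx=f,fy=f,interpolation=cv2.INTER_CUBIC)
    for i in range(0,x1-x0,10): cv2.putText(a,str(x0+i),(i*f,10),0,.35,(0,0,255)); a[:, i*f]=a[:,i*f]//2+np.array([0,0,100],np.uint8)
    for i in range(0,y1-y0,10): cv2.putText(a,str(y0+i),(0,i*f+4),0,.35,(0,0,255)); a[i*f]=a[i*f]//2+np.array([0,0,100],np.uint8)
    return a
cv2.imwrite("pics/b1.png",c(t,245,175,320,250,8)); cv2.imwrite("pics/b2.png",c(s,288,202,360,276,8))
d=np.array
print("rack top view",ray("top",[(389.75,227.2),(422.9,224),(385.6,186.2)],.006))
print("rack scene",ray("scene",[(407.3,310),(442,325.8),(461.3,297.5)],.006))
```

```text
rack top view [[ 0.5658 -0.0984  0.006 ]
 [ 0.5708 -0.1667  0.006 ]
 [ 0.6509 -0.0927  0.006 ]]
rack scene [[ 0.5636 -0.0978  0.006 ]
 [ 0.5685 -0.1654  0.006 ]
 [ 0.6548 -0.1581  0.006 ]]
```

View pics/b1.png

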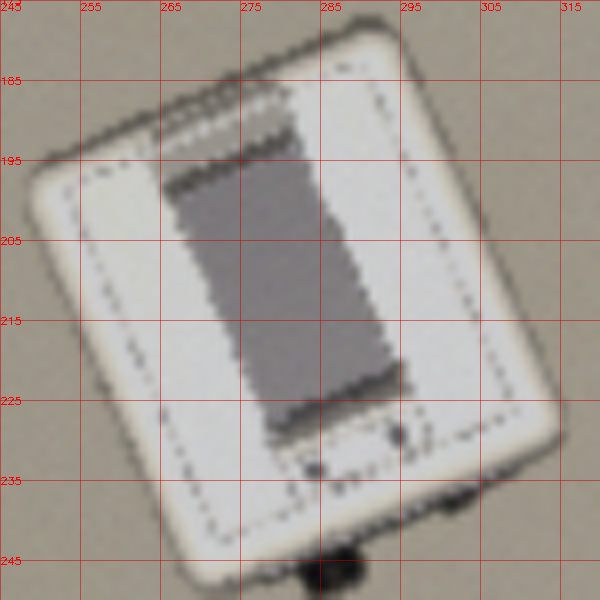

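View pics/b2.png

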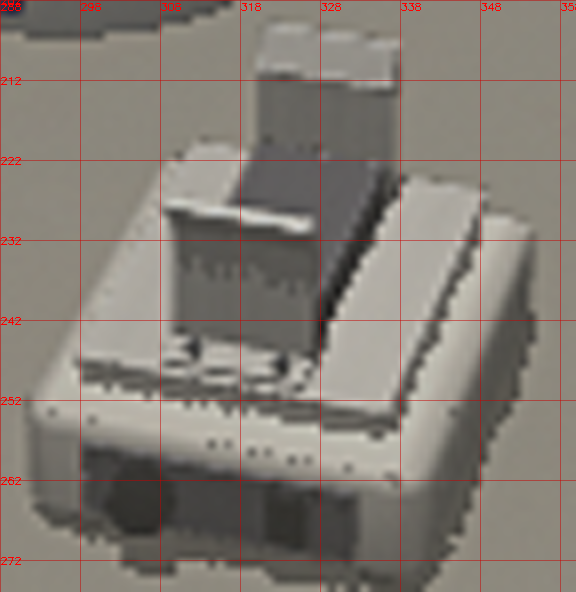

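Run:
```python
from h import *
P=ray("top",[(254,198),(290.5,183),(309,225.5),(272,242)],.051);print("plat top",P,P.mean(0))
Q=ray("scene",[(298,247),(338,253),(348,225),(312,219.5)],.051);print("plat scene",Q,Q.mean(0))
D=ray("top",[(266,200),(278.5,229),(281.5,190),(294,219)],.065);print("deck",D[:,:2])
for e in (P[0]-P[3],P[1]-P[2],D[0]-D[1],D[2]-D[3],Q[3]-Q[0],Q[2]-Q[1]): print(np.degrees(np.arctan2(e[1],e[0])),np.linalg.norm(e))
a=np.radians(22.8);y=np.array([-np.sin(a),np.cos(a)]);print("y coords deck",D[:,:2]@y,"plat",P[:,:2]@y,P[:,:2]@[np.cos(a),np.sin(a)],Q[:,:2]@y,Q[:,:2]@[np.cos(a),np.sin(a)])
# cheek flare tops scene z=.097: near cheek ends, far cheek ends
C=ray("scene",[(308.5,228.5),(326.5,230.5),(321,205.5),(337.5,207.5)],.097);print(C, C@[np.cos(a),np.sin(a),0],C@[*y,0])
```

```text
plat top [[0.6258 0.174  0.051 ]
 [0.6542 0.1012 0.051 ]
 [0.5686 0.0664 0.051 ]
 [0.5377 0.1399 0.051 ]] [0.5966 0.1203 0.051 ]
plat scene [[0.5356 0.138  0.051 ]
 [0.5699 0.0662 0.051 ]
 [0.656  0.1068 0.051 ]
 [0.6244 0.1769 0.051 ]] [0.5965 0.122  0.051 ]
deck [[0.6193 0.1492]
 [0.5617 0.1258]
 [0.6384 0.1185]
 [0.5806 0.0952]]
21.12289342367458 0.09452235632502494
22.11616507259827 0.09242814181790074
22.10935504000135 0.06214137435844899
21.987032069342046 0.06226925439488016
23.64264247280559 0.09687817309036557
25.243759080393875 0.09511270309238876
y coords deck [-0.1025 -0.1017 -0.1381 -0.1372] plat [-0.0822 -0.1603 -0.1592 -0.0794] [0.6444 0.6423 0.5499 0.5499] [-0.0803 -0.1598 -0.1557 -0.0789] [0.5473 0.5511 0.6461 0.6441]
[[0.5473 0.1202 0.097 ]
 [0.5637 0.0899 0.097 ]
 [0.6232 0.1517 0.097 ]
 [0.6384 0.1215 0.097 ]] [0.5511 0.5545 0.6333 0.6356] [-0.1012 -0.1356 -0.1017 -0.1353]
```

```bash
cat >> h.py <<'E'
from scipy.spatial.transform import Rotation as Ro
def delta(x,y,z,ang,verbose=True):
    """ang: world angle (deg) of tool y axis"""
    s=ctrl.get_state(); Rm=Ro.from_rotvec(s["tool_rot"])
    a=np.radians(ang); ty=np.array([np.cos(a),np.sin(a),0]);tz=np.array([0,0,-1.]);tx=np.cross(ty,tz)
    Rt=Ro.from_matrix(np.c_[tx,ty,tz])
    dr=np.degrees((Rm.inv()*Rt).as_rotvec()); dp=Rm.inv().apply(np.array([x,y,z])-s["position"])*1000
    print("turn",dr.round(1),"shift",dp.round(1),"t",round(s["time"],2),"pos",s["position"],"F",s["ft_force"],"w",round(s["grip_width"]*87,1))
E
python3 -c "
from h import *
delta(.608,-.1275,.2,3.5)"
```

```text
turn [-0.1  0.1 67.1] shift [-615.8 -568.3   22.6] t 0.1 pos [0.2153 0.6128 0.2216] F [-0.0563 -0.2852  0.232 ] w 86.9
```

>>> {"op": "step_arm", "data": {"deltas": [[-0.1,0.1,67.1,-616,-568,22.6,87],[-0.1,0.1,67.1,-616,-568,22.6,87],[-0.1,0.1,67.1,-616,-568,22.6,87],[-0.1,0.1,67.1,-616,-568,22.6,87],[-0.1,0.1,67.1,-616,-568,22.6,87],[-0.1,0.1,67.1,-616,-568,22.6,87],[-0.1,0.1,67.1,-616,-568,22.6,87],[-0.1,0.1,67.1,-616,-568,22.6,87]], "newtons": 20}}

```text
time: 1.1
position: [0.4503, 0.1699, 0.2089]
tool_rot: [-2.151, -2.288, -0.004]
ft_force: [0.8, 1.4, -0.0]
grip_width: 0.999
```

```bash
python3 -c "
from h import *
delta(.608,-.1275,.2,3.5)"
```

```text
turn [ 0.  -0.2  0. ] shift [-306.6  139.1    8.2] t 1.1 pos [0.4503 0.1699 0.2089] F [ 0.8172  1.3824 -0.0103] w 86.9
```

>>> {"op": "step_arm", "data": {"deltas": [[0,0,0,-306,139,8,87],[0,0,0,-306,139,8,87],[0,0,0,-306,139,8,87],[0,0,0,-306,139,8,87],[0,0,0,-306,139,8,87],[0,0,0,-306,139,8,87],[0,0,0,-306,139,8,87],[0,0,0,-306,139,8,87]]}}

```text
time: 2.1
position: [0.6071, -0.1234, 0.2]
tool_rot: [-2.148, -2.288, -0.003]
ft_force: [0.5, 0.7, -0.4]
grip_width: 0.999
```

```bash
python3 -c "
from h import *
delta(.608,-.1275,.085,3.5)
for n in ('scene','top'): cv2.imwrite(f'pics/{n}1.png',optics.get_image(n)[:,:,::-1])
a=cv2.imread('pics/scene1.png')[150:350,350:530];b=cv2.imread('pics/top1.png')[120:280,340:480]
cv2.imwrite('pics/c1.png',np.hstack([cv2.resize(a,(396,440)),cv2.resize(b,(385,440))]))
"
```

```text
turn [-0.  -0.2  0.1] shift [ -4.5   0.7 115. ] t 2.1 pos [ 0.6071 -0.1234  0.2   ] F [ 0.4649  0.7315 -0.4187] w 86.9
```

View pics/c1.png

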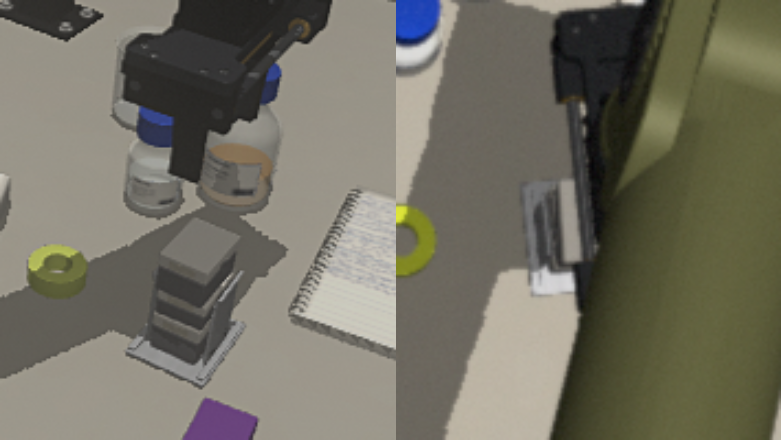

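>>> {"op": "step_arm", "data": {"deltas": [[0,0,0,-4.5,0.7,0,87],[0,0,0,-4.5,0.7,40,87],[0,0,0,-4.5,0.7,80,87],[0,0,0,-4.5,0.7,110,87],[0,0,0,-4.5,0.7,122,87],[0,0,0,-4.5,0.7,122,87],[0,0,0,-4.5,0.7,122,87],[0,0,0,-4.5,0.7,122,87]]}}

```text
time: 3.2
position: [0.6095, -0.1293, 0.0799]
tool_rot: [2.151, 2.289, 0.006]
ft_force: [-0.1, 0.5, 1.2]
grip_width: 1.002
```

```bash
python3 -c "
from h import *
delta(.608,-.1275,.078,3.5)
cv2.imwrite('pics/s2.png',optics.get_image('scene')[:,:,::-1])
a=cv2.imread('pics/s2.png')[200:340,370:500]
cv2.imwrite('pics/c2.png',cv2.resize(a,(520,560)))
"
```

```text
turn [ 0.2 -0.1  0. ] shift [ 1.9 -1.4  1.9] t 3.2 pos [ 0.6095 -0.1293  0.0799] F [-0.0755  0.5102  1.2498] w 87.2
```

View pics/c2.png

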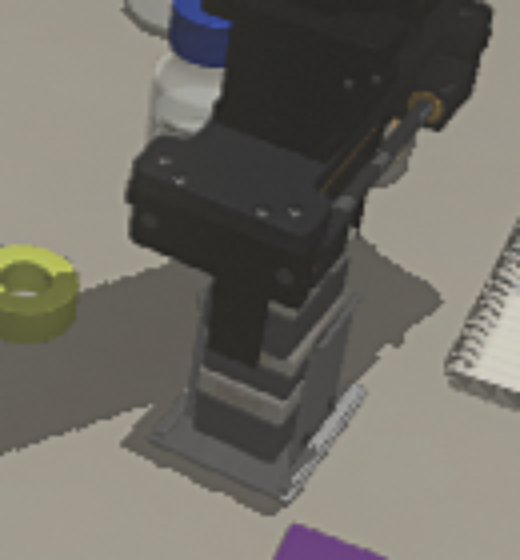

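>>> {"op": "step_arm", "data": {"deltas": [[0,0,0,1.5,-1.4,2,87],[0,0,0,1.5,-1.4,2,87],[0,0,0,1.5,-1.4,2,55],[0,0,0,1.5,-1.4,2,50],[0,0,0,1.5,-1.4,2,50],[0,0,0,1.5,-1.4,2,50],[0,0,0,1.5,-1.4,2,50],[0,0,0,1.5,-1.4,2,50]], "newtons": 20}}

```text
time: 4.25
position: [0.6071, -0.1277, 0.0765]
tool_rot: [-2.151, -2.288, -0.003]
ft_force: [0.9, -0.1, -0.5]
grip_width: 0.666
```

```bash
python3 -c "
from h import *
delta(.608,-.1275,.078,3.5)"
```

```text
turn [ 0.  -0.1  0. ] shift [ 0.2  0.9 -1.5] t 4.25 pos [ 0.6071 -0.1277  0.0765] F [ 0.8912 -0.1023 -0.5124] w 57.9
```

>>> {"op": "step_arm", "data": {"deltas": [[0,0,0,0,0,-3,50],[0,0,0,0,0,-10,50],[0,0,0,0,0,-20,50],[0,0,0,0,0,-35,50],[0,0,0,0,0,-50,50],[0,0,0,0,0,-65,50],[0,0,0,0,0,-80,50],[0,0,0,0,0,-80,50]], "newtons": 25}}

```text
time: 5.25
position: [0.608, -0.1282, 0.1582]
tool_rot: [2.151, 2.289, 0.006]
ft_force: [-0.2, 0.2, -2.2]
grip_width: 0.665
```

```bash
python3 -c "
from h import *
delta(.46,-.09,.15,3.5)
cv2.imwrite('pics/s3.png',optics.get_image('scene')[:,:,::-1])
a=cv2.imread('pics/s3.png')[160:340,370:500]
cv2.imwrite('pics/c3.png',cv2.resize(a,(390,540)))
"
```

```text
turn [ 0.2 -0.1  0.1] shift [  47.2 -145.4    7.8] t 5.25 pos [ 0.608  -0.1282  0.1582] F [-0.226   0.1747 -2.238 ] w 57.9
```

View pics/c3.png

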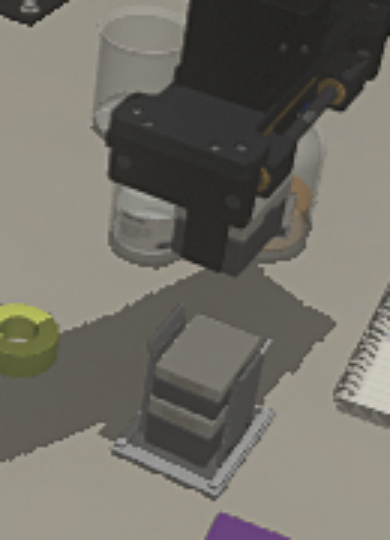

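>>> {"op": "step_arm", "data": {"deltas": [[0,0,0,10,-30,0,50],[0,0,0,20,-70,0,50],[0,0,0,35,-110,0,50],[0,0,0,47,-145,20,50],[0,0,0,47,-145,60,50],[0,0,0,47,-145,95,50],[0,0,0,47,-145,120,50],[0,0,0,47,-145,130,50]]}}

```text
time: 6.3
position: [0.4577, -0.0897, 0.0248]
tool_rot: [-2.149, -2.286, 0.001]
ft_force: [-0.9, -0.1, -1.8]
grip_width: 0.668
```

```bash
python3 -c "
from h import *
delta(.46,-.09,.007,3.5);delta(.46,-.09,.007,3.5)"
```

```text
turn [-0.2 -0.1  0. ] shift [-0.5  2.3 17.7] t 6.3 pos [ 0.4577 -0.0897  0.0248] F [-0.8863 -0.1413 -1.8467] w 58.1
turn [-0.2 -0.1  0. ] shift [-0.5  2.3 17.7] t 6.3 pos [ 0.4577 -0.0897  0.0248] F [-0.8863 -0.1413 -1.8467] w 58.1
```

>>> {"op": "step_arm", "data": {"deltas": [[0,0,0,0,2,6,50],[0,0,0,0,2,12,50],[0,0,0,0,2,15,50],[0,0,0,0,2,17,50],[0,0,0,0,2,19,50],[0,0,0,0,2,20,50],[0,0,0,0,2,20,50],[0,0,0,0,2,20,50]]}}

```text
time: 7.3
position: [0.4615, -0.0895, 0.0066]
tool_rot: [-2.151, -2.288, -0.003]
ft_force: [-0.1, 0.0, -1.8]
grip_width: 0.662
```

```bash
python3 -c "
from h import *
delta(.46,-.09,.007,3.5)"
```

```text
turn [ 0.  -0.1  0. ] shift [-0.4 -1.6 -0.4] t 7.3 pos [ 0.4615 -0.0895  0.0066] F [-0.0923  0.0276 -1.8236] w 57.6
```

>>> {"op": "step_arm", "data": {"deltas": [[0,0,0,0,0,0.5,50],[0,0,0,0,0,1,50],[0,0,0,0,0,1.5,50],[0,0,0,0,0,2,50],[0,0,0,0,0,2.5,50],[0,0,0,0,0,2.5,50],[0,0,0,0,0,2.5,50],[0,0,0,0,0,2.5,50]]}}

```text
time: 8.3
position: [0.4616, -0.0895, 0.0063]
tool_rot: [-2.15, -2.286, -0.004]
ft_force: [-8.8, 1.5, 24.5]
grip_width: 0.668
```

>>> {"op": "step_arm", "data": {"deltas": [[0,0,0,0,0,-2.3,50],[0,0,0,0,0,-2.3,50],[0,0,0,0,0,-2.3,87],[0,0,0,0,0,-2.3,87],[0,0,0,0,0,-2.3,87],[0,0,0,0,0,-2.3,87],[0,0,0,0,0,-2.3,87],[0,0,0,0,0,-20,87]]}}

```text
time: 9.3
position: [0.4601, -0.0895, 0.0232]
tool_rot: [-2.15, -2.287, 0.001]
ft_force: [0.5, -0.9, -0.3]
grip_width: 0.998
```

```bash
python3 -c "
from h import *
delta(.46,-.09,.15,3.5)"
```

```text
turn [-0.1 -0.1  0. ] shift [  -0.2   -0.5 -126.8] t 9.3 pos [ 0.4601 -0.0895  0.0232] F [ 0.5009 -0.8998 -0.3485] w 86.8
```

>>> {"op": "step_arm", "data": {"deltas": [[0,0,0,0,0,-50,87],[0,0,0,0,0,-100,87],[0,0,0,0,0,-127,87],[0,0,0,0,0,-127,87],[0,0,0,0,0,-127,87],[0,0,0,0,0,-127,87],[0,0,0,0,0,-127,87],[0,0,0,0,0,-127,87]]}}

```text
time: 10.3
position: [0.4611, -0.0899, 0.1505]
tool_rot: [-2.15, -2.288, -0.002]
ft_force: [0.3, 0.3, -0.6]
grip_width: 0.997
```

```bash
python3 -c "
from h import *
for n in ('scene','top'): cv2.imwrite(f'pics/{n}4.png',optics.get_image(n)[:,:,::-1])
a=cv2.imread('pics/scene4.png')[220:400,360:500];b=cv2.imread('pics/top4.png')[170:300,360:450]
cv2.imwrite('pics/c4.png',np.hstack([cv2.resize(a,(420,540)),cv2.resize(b,(374,540))]))
delta(.608,-.1275,.15,3.5)"
```

```text
turn [ 0.  -0.1  0. ] shift [-46.7 144.1   0.6] t 10.4 pos [ 0.4613 -0.0898  0.1507] F [ 0.4791  0.0742 -0.9777] w 86.8
```

View pics/c4.png

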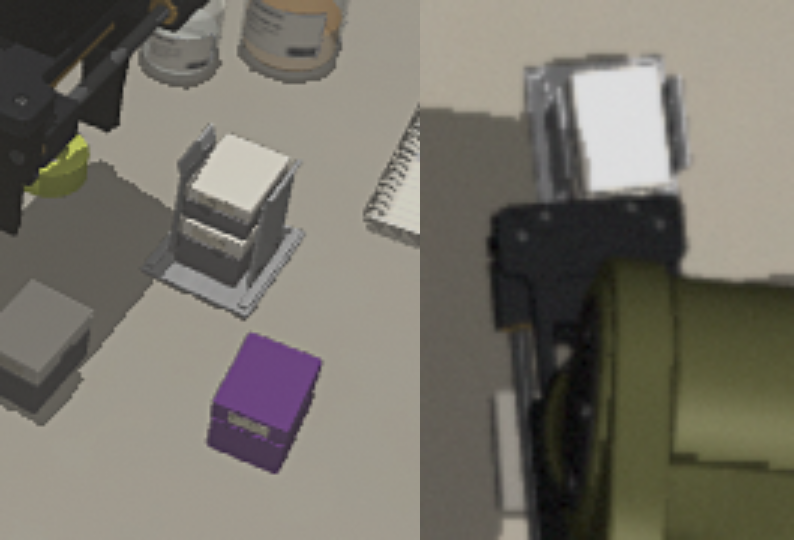

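```bash
python3 -c "
from h import *
def m(im,x0,y0,x1,y1,f):
    r=np.zeros(im.shape[:2],bool); r[y0:y1,x0:x1]=f(im[y0:y1,x0:x1].astype(int)); return r
t=cv2.imread('pics/top4.png');s=cv2.imread('pics/scene4.png')
k=m(t,392,180,420,218,lambda a:a.min(2)>185);print(k.sum(),rectw('top',k,.07))
k=m(s,418,255,465,292,lambda a:a.min(2)>160);print(k.sum(),rectw('scene',k,.07))
"
```

```text
568 (array([ 0.6114, -0.1287]), (56.07268142700195, 40.426631927490234), 5.030190467834473)
488 (array([ 0.6104, -0.1266]), (57.30345153808594, 40.24129867553711), 5.384984493255615)
```

```bash
python3 -c "
from h import *
delta(.6105,-.1275,.12,4.5)"
```

```text
turn [ 0.  -0.1 -1. ] shift [-46.9 146.6  30.6] t 10.4 pos [ 0.4613 -0.0898  0.1507] F [ 0.4791  0.0742 -0.9777] w 86.8
```

>>> {"op": "step_arm", "data": {"deltas": [[0,-0.1,-1,-20,50,0,87],[0,-0.1,-1,-35,100,0,87],[0,-0.1,-1,-47,146.6,0,87],[0,-0.1,-1,-47,146.6,5,87],[0,-0.1,-1,-47,146.6,15,87],[0,-0.1,-1,-47,146.6,30,87],[0,-0.1,-1,-47,146.6,30,87],[0,-0.1,-1,-47,146.6,30,87]]}}

```text
time: 11.4
position: [0.6104, -0.1274, 0.1214]
tool_rot: [-2.131, -2.308, -0.003]
ft_force: [-0.1, 0.7, -0.6]
grip_width: 0.999
```

```bash
python3 -c "
from h import *
delta(.6105,-.1275,.0475,4.5)"
```

```text
turn [ 0.1 -0.1  0. ] shift [-0.2 -0.  73.9] t 11.4 pos [ 0.6104 -0.1274  0.1214] F [-0.1482  0.7225 -0.5763] w 87.0
```

>>> {"op": "step_arm", "data": {"deltas": [[0,0,0,0,0,30,87],[0,0,0,0,0,55,87],[0,0,0,0,0,70,87],[0,0,0,0,0,73.5,87],[0,0,0,0,0,73.5,87],[0,0,0,0,0,73.5,87],[0,0,0,0,0,73.5,50],[0,0,0,0,0,73.5,50]], "newtons": 20}}

```text
time: 12.4
position: [0.6109, -0.1275, 0.0478]
tool_rot: [2.131, 2.308, 0.002]
ft_force: [-0.1, 0.7, -0.2]
grip_width: 0.851
```

>>> {"op": "step_arm", "data": {"deltas": [[0,0,0,0,0,0,50],[0,0,0,0,0,0,50],[0,0,0,0,0,0,50],[0,0,0,0,0,-3,50],[0,0,0,0,0,-8,50],[0,0,0,0,0,-16,50],[0,0,0,0,0,-26,50],[0,0,0,0,0,-36,50]], "newtons": 25}}

```text
time: 13.4
position: [0.6109, -0.1277, 0.0845]
tool_rot: [2.131, 2.307, 0.002]
ft_force: [-0.8, 0.4, -1.1]
grip_width: 0.667
```

```bash
python3 -c "
from h import *
cv2.imwrite('pics/s5.png',optics.get_image('scene')[:,:,::-1])
delta(.46,.02,.15,4.5)
a=cv2.imread('pics/s5.png')[200:340,370:500]
cv2.imwrite('pics/c5.png',cv2.resize(a,(520,560)))
"
```

```text
turn [ 0.2 -0.   0. ] shift [ 159.4 -139.4  -64.6] t 13.45 pos [ 0.6118 -0.1279  0.0859] F [ 0.3638 -0.4481 -0.4751] w 57.7
```

View pics/c5.png

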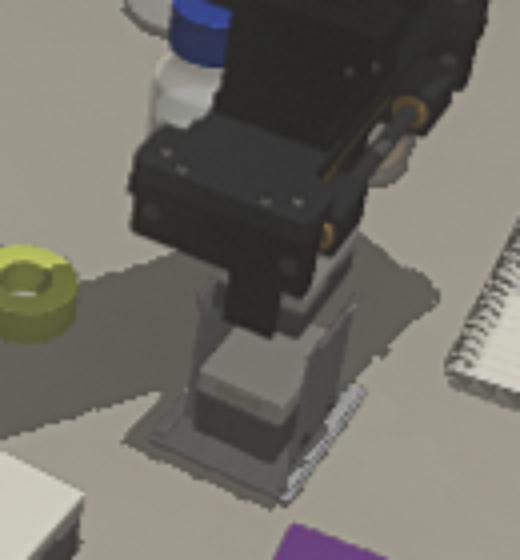

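```bash
python3 -c "
from h import *
delta(.46,.03,.05,4.5)"
```

```text
turn [ 0.2 -0.   0. ] shift [ 169.4 -138.9   35.5] t 13.45 pos [ 0.6118 -0.1279  0.0859] F [ 0.3638 -0.4481 -0.4751] w 57.7
```

>>> {"op": "step_arm", "data": {"deltas": [[0,0,0,0,0,-20,50],[0,0,0,0,0,-45,50],[0,0,0,25,-25,-55,50],[0,0,0,65,-60,-55,50],[0,0,0,110,-100,-45,50],[0,0,0,150,-125,-20,50],[0,0,0,169,-139,10,50],[0,0,0,169,-139,35,50]]}}

```text
time: 14.45
position: [0.4577, 0.0321, 0.0485]
tool_rot: [-2.127, -2.31, -0.004]
ft_force: [1.2, -0.7, -0.6]
grip_width: 0.661
```

```bash
python3 -c "
from h import *
optics.get_image('scene')
delta(.46,.03,.0035,4.5)"
```

```text
turn [-0.2 -0.   0.2] shift [-1.   3.9 42.4] t 14.5 pos [0.4562 0.0306 0.0459] F [-1.7069 -0.4996 -2.7587] w 57.5
```

>>> {"op": "step_arm", "data": {"deltas": [[0,0,0,0,0,8,50],[0,0,0,0,0,20,50],[0,0,0,0,0,30,50],[0,0,0,0,0,36,50],[0,0,0,0,0,39,50],[0,0,0,0,0,41,50],[0,0,0,0,0,41,50],[0,0,0,0,0,41,50]]}}

```text
time: 15.5
position: [0.4589, 0.03, 0.0077]
tool_rot: [2.131, 2.308, 0.002]
ft_force: [0.2, -0.3, -0.9]
grip_width: 0.662
```

```bash
python3 -c "
from h import *
delta(.46,.03,.0035,4.5)"
```

```text
turn [ 0.1 -0.   0. ] shift [-0.1  1.1  4.2] t 15.5 pos [0.4589 0.03   0.0077] F [ 0.2353 -0.3271 -0.8613] w 57.6
```

>>> {"op": "step_arm", "data": {"deltas": [[0,0,0,0,0,1,50],[0,0,0,0,0,2,50],[0,0,0,0,0,2.8,50],[0,0,0,0,0,3.5,50],[0,0,0,0,0,4,50],[0,0,0,0,0,4.3,50],[0,0,0,0,0,4.3,50],[0,0,0,0,0,4.3,50]]}}

```text
time: 16.5
position: [0.4587, 0.0299, 0.0034]
tool_rot: [-2.131, -2.308, -0.001]
ft_force: [-1.8, -0.9, 5.1]
grip_width: 0.659
```

>>> {"op": "step_arm", "data": {"deltas": [[0,0,0,0,0,-0.5,87],[0,0,0,0,0,-0.5,87],[0,0,0,0,0,-0.5,87],[0,0,0,0,0,-0.5,87],[0,0,0,0,0,-30,87],[0,0,0,0,0,-80,87],[0,0,0,0,0,-80,87],[0,0,10,0,0,-80,87]]}}

```text
time: 17.5
position: [0.4586, 0.0302, 0.0831]
tool_rot: [-2.329, -2.108, -0.003]
ft_force: [-0.4, -0.5, -0.5]
grip_width: 0.997
```

```bash
python3 -c "
from h import *
delta(.4587,.03,.07,-85.5)"
```

```text
turn [-0.  -0.1 79.8] shift [-0.2  0.1 13.1] t 17.5 pos [0.4586 0.0302 0.0831] F [-0.4281 -0.5492 -0.5259] w 86.7
```

>>> {"op": "step_arm", "data": {"deltas": [[0,0,10,0,0,0,87],[0,0,20,0,0,0,87],[0,0,30,0,0,0,87],[0,0,40,0,0,0,87],[0,0,50,0,0,0,87],[0,0,60,0,0,0,87],[0,0,70,0,0,0,87],[0,0,79.8,0,0,0,87]]}}

```text
time: 18.5
position: [0.458, 0.0298, 0.0821]
tool_rot: [-3.139, -0.121, 0.001]
ft_force: [1.3, 0.2, 0.6]
grip_width: 1.001
```

```bash
python3 -c "
from h import *
cv2.imwrite('pics/s6.png',optics.get_image('scene')[:,:,::-1])
delta(.4587,.03,.004,-85.5)
a=cv2.imread('pics/s6.png')[220:400,300:480]
cv2.imwrite('pics/c6.png',cv2.resize(a,(540,540)))
"
```

```text
turn [-0.   0.1 -0.4] shift [ 0.8 -0.2 78.1] t 18.55 pos [0.458  0.0297 0.0822] F [-0.525   0.0463  0.1456] w 87.4
```

View pics/c6.png

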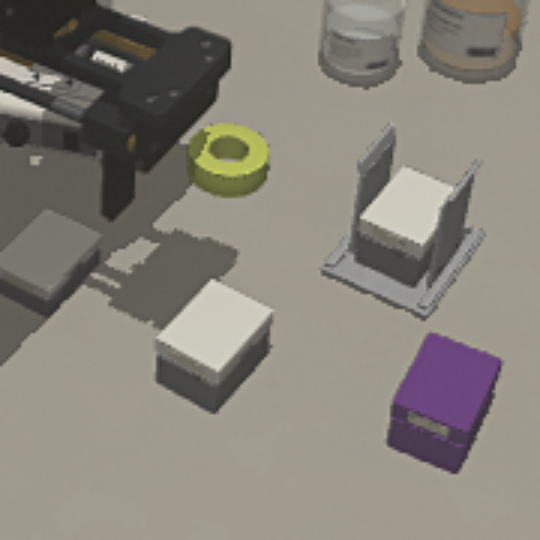

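>>> {"op": "step_arm", "data": {"deltas": [[0,0,0,0.8,0,30,87],[0,0,0,0.8,0,55,87],[0,0,0,0.8,0,70,87],[0,0,0,0.8,0,75,87],[0,0,0,0.8,0,77,87],[0,0,0,0.8,0,77,87],[0,0,0,0.8,0,77,60],[0,0,0,0.8,0,77,35]], "newtons": 20}}

```text
time: 19.55
position: [0.4599, 0.0302, 0.0066]
tool_rot: [-3.138, -0.13, -0.002]
ft_force: [0.5, 0.4, 0.4]
grip_width: 0.855
```

>>> {"op": "step_arm", "data": {"deltas": [[0,0,0,0,0,0,35],[0,0,0,0,0,0,35],[0,0,0,0,0,0,35],[0,0,0,0,0,0,35],[0,0,0,0,0,0,35],[0,0,0,0,0,0,35],[0,0,0,0,0,0,35],[0,0,0,0,0,0,35]]}}

```text
time: 20.55
position: [0.4595, 0.03, 0.0062]
tool_rot: [-3.138, -0.13, -0.001]
ft_force: [-0.3, 0.3, -0.3]
grip_width: 0.481
```

```bash
python3 -c "
from h import *
delta(.596,.1207,.16,-67.7)"
```

```text
turn [ -0.   -0.  -17.6] shift [ 143.6  -79.2 -153.7] t 20.55 pos [0.4595 0.03   0.0062] F [-0.3334  0.3468 -0.2535] w 41.9
```

>>> {"op": "step_arm", "data": {"deltas": [[0,0,0,0,0,-15,35],[0,0,0,0,0,-50,35],[0,0,0,0,0,-100,35],[0,0,0,0,0,-150,35],[0,0,-5,40,-20,-154,35],[0,0,-11,90,-50,-154,35],[0,0,-17.6,144,-79,-154,35],[0,0,-17.6,144,-79,-154,35]], "newtons": 25}}

```text
time: 21.55
position: [0.5981, 0.1244, 0.1582]
tool_rot: [3.077, 0.617, -0.003]
ft_force: [-1.3, -0.0, -1.0]
grip_width: 0.48
```

```bash
python3 -c "
from h import *
for n in ('scene','top'): cv2.imwrite(f'pics/{n}7.png',optics.get_image(n)[:,:,::-1])
a=cv2.imread('pics/scene7.png')[130:290,270:400];b=cv2.imread('pics/top7.png')[160:260,230:340]
cv2.imwrite('pics/c7.png',np.hstack([cv2.resize(a,(390,480)),cv2.resize(b,(410,480))[:,:410]]))
delta(.597,.121,.115,-67.7)"
```

```text
turn [0.1 0.1 0. ] shift [ 1.3 -0.6 44.9] t 21.65 pos [0.5961 0.12   0.1599] F [ 0.1032 -0.7811 -0.0808] w 42.1
```

View pics/c7.png

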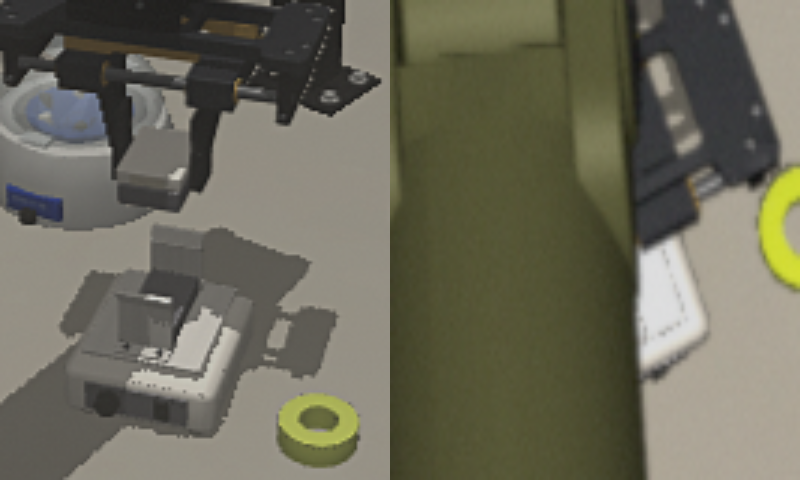

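>>> {"op": "step_arm", "data": {"deltas": [[0,0,0,1.3,-0.6,10,35],[0,0,0,1.3,-0.6,25,35],[0,0,0,1.3,-0.6,38,35],[0,0,0,1.3,-0.6,45,35],[0,0,0,1.3,-0.6,48,35],[0,0,0,1.3,-0.6,50,35],[0,0,0,1.3,-0.6,50,35],[0,0,0,1.3,-0.6,50,35]]}}

```text
time: 22.65
position: [0.5976, 0.1217, 0.1106]
tool_rot: [-3.081, -0.609, -0.002]
ft_force: [0.4, 0.1, -1.8]
grip_width: 0.482
```

```bash
python3 -c "
from h import *
cv2.imwrite('pics/scene8.png',optics.get_image('scene')[:,:,::-1])
a=cv2.imread('pics/scene8.png')[170:270,280:370]
cv2.imwrite('pics/c8.png',cv2.resize(a,(540,600),interpolation=cv2.INTER_CUBIC))
delta(.597,.121,.0715,-67.7)"
```

```text
turn [-0.  -0.1  0. ] shift [-0.9  0.4 39.1] t 22.7 pos [0.5977 0.1216 0.1106] F [-0.2952 -0.0125 -1.6535] w 42.1
```

View pics/c8.png

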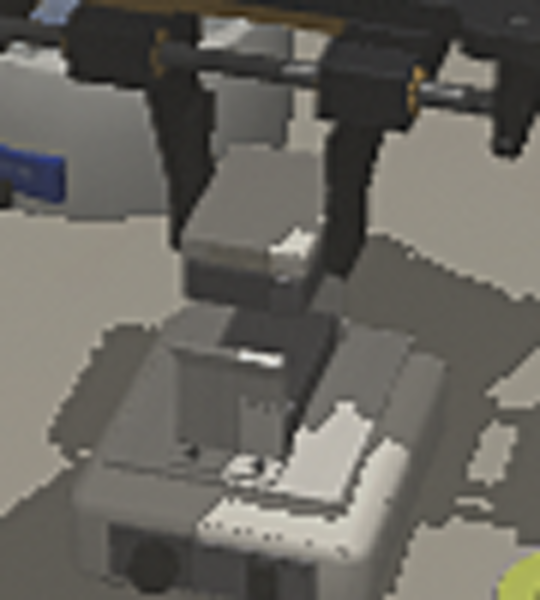

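```bash
python3 -c "
from h import *
s=cv2.imread('pics/scene8.png')
a=cv2.resize(s[190:260,300:360],None,fx=10,fy=10,interpolation=cv2.INTER_CUBIC)
cv2.imwrite('pics/c9.png',np.clip(a[:600].astype(float)*1.5,0,255))
"
```

```text
[ WARN:0@0.599] global loadsave.cpp:1063 imwrite_ Unsupported depth image for selected encoder is fallbacked to CV_8U.
```

View pics/c9.png

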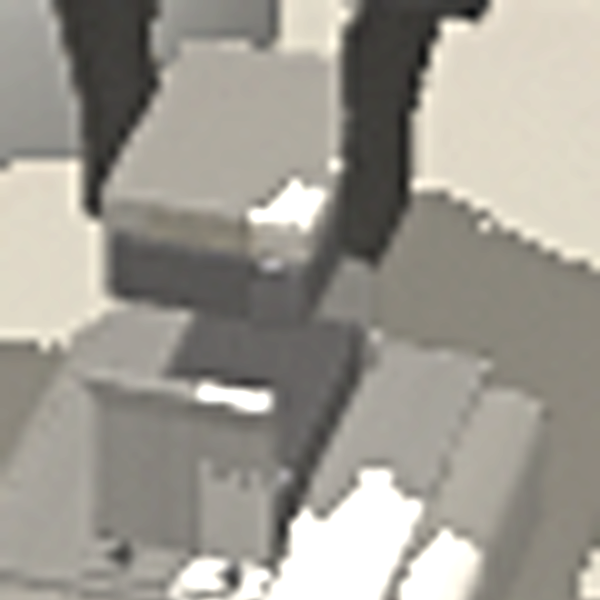

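```bash
python3 -c "
from h import *
a=np.radians(22.3);ax=np.array([np.cos(a),np.sin(a),0]);ay=np.array([-np.sin(a),np.cos(a),0])
P=ray('scene',[(310.5,210.3),(330.5,212.5),(318.5,193.8),(334.,195)],.1305)
B=ray('scene',[(311,219.8),(327,221.8)],.1305-.026)
for q in(P,B):print(q,q@ax,q@ay)
for p in ([.5977,.1216,0],[.5965,.1213,0],[.5955,.121,0]): print(np.dot(p,ax),np.dot(p,ay))
C=ray('scene',[(308.5,227.8),(327,229.5),(321,205.5),(337.5,207.5)],.097);print(C@ax,C@ay)
"
```

```text
[[0.5589 0.1245 0.1305]
 [0.5767 0.091  0.1305]
 [0.6129 0.1495 0.1305]
 [0.6286 0.1233 0.1305]] [0.5643 0.5681 0.6238 0.6284] [-0.0969 -0.1346 -0.0942 -0.1244]
[[0.564  0.128  0.1045]
 [0.5781 0.1002 0.1045]] [0.5704 0.5729] [-0.0956 -0.1266]
0.599139717677909 -0.11429544479477521
0.5979156291679875 -0.11411766031885615
0.5968765826017429 -0.1140157670748429
[0.5541 0.559  0.6341 0.6368] [-0.0957 -0.1308 -0.0961 -0.1298]
```

>>> {"op": "step_arm", "data": {"deltas": [[0,0,0,0,0,4,35],[0,0,0,0,0,10,35],[0,0,0,0,0,16,35],[0,0,0,0,0,22,35],[0,0,0,0,0,28,35],[0,0,0,0,0,33,35],[0,0,0,0,0,35,35],[0,0,0,0,0,35,35]]}}

```text
time: 23.7
position: [0.5974, 0.1216, 0.0752]
tool_rot: [-3.082, -0.609, -0.001]
ft_force: [-0.4, -0.0, -0.9]
grip_width: 0.48
```

>>> {"op": "step_arm", "data": {"deltas": [[0,0,0,0,0,0.7,35],[0,0,0,0,0,1.4,35],[0,0,0,0,0,2.1,35],[0,0,0,0,0,2.8,35],[0,0,0,0,0,3.5,35],[0,0,0,0,0,3.8,35],[0,0,0,0,0,3.8,35],[0,0,0,0,0,3.8,35]]}}

```text
time: 24.7
position: [0.5974, 0.1217, 0.0715]
tool_rot: [-3.082, -0.609, -0.001]
ft_force: [0.2, -0.5, -1.0]
grip_width: 0.482
```

```bash
python3 -c "
from h import *
delta(.597,.121,.0715,-67.7)"
```

```text
turn [-0. -0.  0.] shift [-0.7  0.4  0. ] t 24.7 pos [0.5974 0.1217 0.0715] F [ 0.1966 -0.4572 -0.9664] w 41.9
```

Not yet in contact; a little lower.

>>> {"op": "step_arm", "data": {"deltas": [[0,0,0,0,0,0.3,35],[0,0,0,0,0,0.6,35],[0,0,0,0,0,0.9,35],[0,0,0,0,0,0.9,35],[0,0,0,0,0,0.9,35],[0,0,0,0,0,0.9,35],[0,0,0,0,0,0.9,35],[0,0,0,0,0,0.9,35]]}}

```text
time: 25.7
position: [0.5975, 0.1217, 0.0712]
tool_rot: [-3.081, -0.609, -0.001]
ft_force: [-2.6, -0.3, 4.4]
grip_width: 0.482
```

>>> {"op": "step_arm", "data": {"deltas": [[0,0,0,0,0,-0.6,35],[0,0,0,0,0,-0.6,50],[0,0,0,0,0,-0.6,70],[0,0,0,0,0,-0.6,70],[0,0,0,0,0,-0.6,70],[0,0,0,0,0,-30,70],[0,0,0,0,0,-80,70],[0,0,0,0,0,-100,87]]}}

```text
time: 26.7
position: [0.599, 0.1215, 0.1736]
tool_rot: [-3.081, -0.608, -0.008]
ft_force: [0.5, 0.6, -0.5]
grip_width: 0.851
```

```bash
python3 -c "
from h import *
cv2.imwrite('pics/scene10.png',optics.get_image('scene')[:,:,::-1])
delta(.4615,-.0895,.14,3.5)
a=cv2.imread('pics/scene10.png')[180:270,280:370]
cv2.imwrite('pics/c10.png',cv2.resize(a,(590,590),interpolation=cv2.INTER_CUBIC))"
```

```text
turn [  0.2  -0.4 -71.2] shift [-208.4  142.9   33.6] t 26.75 pos [0.5997 0.1218 0.1752] F [1.2515 0.1518 1.4865] w 77.5
```

View pics/c10.png

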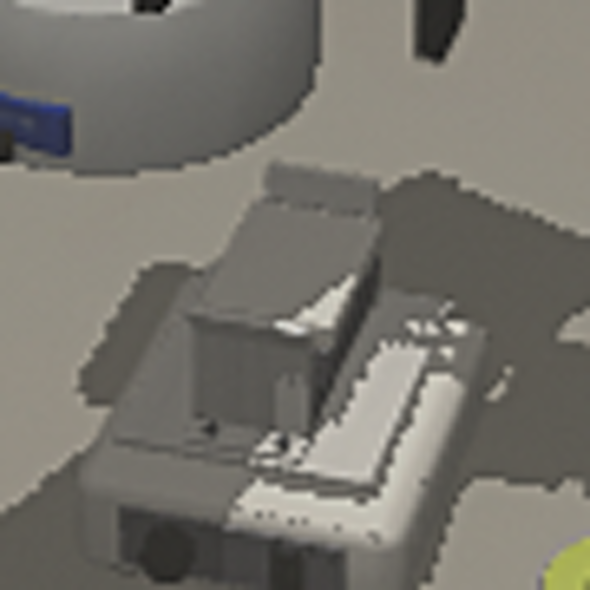

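>>> {"op": "step_arm", "data": {"deltas": [[0.2,-0.4,-10,-50,35,0,87],[0.2,-0.4,-20,-100,70,0,87],[0.2,-0.4,-30,-150,105,0,87],[0.2,-0.4,-40,-190,130,0,87],[0.2,-0.4,-50,-208,143,10,87],[0.2,-0.4,-60,-208,143,25,87],[0.2,-0.4,-71,-208,143,33,87],[0.2,-0.4,-71,-208,143,33,87]]}}

```text
time: 27.75
position: [0.4582, -0.0896, 0.136]
tool_rot: [-2.155, -2.281, 0.013]
ft_force: [0.5, 0.5, 0.1]
grip_width: 1.0
```

```bash
python3 -c "
from h import *
for n in ('scene','top'): cv2.imwrite(f'pics/{n}11.png',optics.get_image(n)[:,:,::-1])
a=cv2.imread('pics/scene11.png')[200:400,280:480];b=cv2.imread('pics/top11.png')[160:300,240:440]
cv2.imwrite('pics/c11.png',np.vstack([cv2.resize(b,(420,294)),cv2.resize(a,(420,420))[110:410]]))
delta(.4615,-.0895,.0075,3.5)"
```

```text
turn [-0.4  0.2 -0.3] shift [  0.4   3.2 129.5] t 27.85 pos [ 0.4591 -0.0896  0.137 ] F [0.1234 0.1444 0.2225] w 86.8
```

View pics/c11.png

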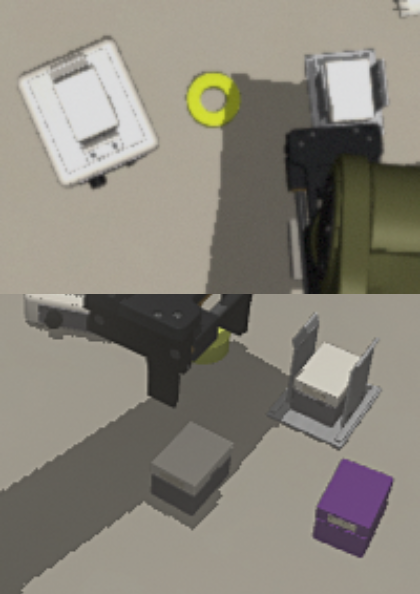

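```bash
python3 -c "
from h import *
def m(im,x0,y0,x1,y1,f):
    r=np.zeros(im.shape[:2],bool); r[y0:y1,x0:x1]=f(im[y0:y1,x0:x1].astype(int)); return r
t=cv2.imread('pics/top11.png');s=cv2.imread('pics/scene11.png')
k=m(t,394,184,417,219,lambda a:a.min(2)>185);print(k.sum(),rectw('top',k,.044))
k=m(s,410,265,465,310,lambda a:a.min(2)>150);print(k.sum(),rectw('scene',k,.044))
cv2.imwrite('pics/c12.png',np.hstack([cv2.resize(t[180:240,250:310],(400,400),interpolation=2),cv2.resize(t[175:235,380:440],(400,400),interpolation=2)]))
"
```

```text
540 (array([ 0.6111, -0.1296]), (56.12713623046875, 41.714351654052734), 3.0816750526428223)
510 (array([ 0.6188, -0.1252]), (76.07076263427734, 39.62761688232422), 6.37549352645874)
```

View pics/c12.png

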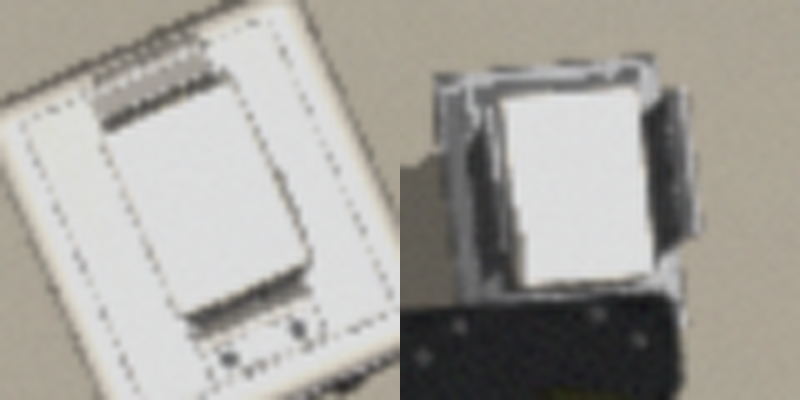

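```bash
python3 -c "
from h import *
P=ray('top',[(265.5,199.5),(284.8,192),(296.5,219.3),(277.3,227.7)],.091);print(P,P.mean(0))
e=P[0]+P[1]-P[2]-P[3];print(np.degrees(np.arctan2(e[1],e[0])))
D=ray('top',[(266,200),(278.5,229),(281.5,190),(294,219)],.065)
a=np.radians(22.3);y=np.array([-np.sin(a),np.cos(a),0]);print(D@y,P@y,P.mean(0)@[np.cos(a),np.sin(a),0])
"
```

```text
[[0.6165 0.1481 0.091 ]
 [0.6302 0.1109 0.091 ]
 [0.577  0.0895 0.091 ]
 [0.5617 0.1265 0.091 ]] [0.5963 0.1187 0.091 ]
21.6779642637134
[-0.097  -0.0968 -0.1326 -0.1322] [-0.097  -0.1366 -0.1361 -0.0961] 0.5967912258572736
```

>>> {"op": "step_arm", "data": {"deltas": [[-0.4,0.2,-0.3,0.4,2.5,20,87],[-0.4,0.2,-0.3,0.4,2.5,50,87],[-0.4,0.2,-0.3,0.4,2.5,80,87],[-0.4,0.2,-0.3,0.4,2.5,105,87],[-0.4,0.2,-0.3,0.4,2.5,120,87],[-0.4,0.2,-0.3,0.4,2.5,127,87],[-0.4,0.2,-0.3,0.4,2.5,128,87],[-0.4,0.2,-0.3,0.4,2.5,128,87]]}}

```text
time: 28.85
position: [0.4618, -0.0896, 0.01]
tool_rot: [2.149, 2.29, 0.004]
ft_force: [0.6, -0.5, 0.1]
grip_width: 0.998
```

```bash
python3 -c "
from h import *
delta(.4615,-.0895,.0095,3.5)"
```

```text
turn [ 0.1 -0.   0.1] shift [ 0.1 -0.3  0.5] t 28.85 pos [ 0.4618 -0.0896  0.01  ] F [ 0.6191 -0.5063  0.1498] w 86.8
```

>>> {"op": "step_arm", "data": {"deltas": [[0,0,0,0,0,0,50],[0,0,0,0,0,0,50],[0,0,0,0,0,0,50],[0,0,0,0,0,0,50],[0,0,0,0,0,0,50],[0,0,0,0,0,0,50],[0,0,0,0,0,0,50],[0,0,0,0,0,0,50]], "newtons": 25}}

```text
time: 29.85
position: [0.4613, -0.0895, 0.0095]
tool_rot: [2.149, 2.291, 0.002]
ft_force: [-0.1, 0.6, 1.5]
grip_width: 0.665
```

```bash
python3 -c "
from h import *
delta(.6095,-.128,.13,4)"
```

```text
turn [ 0.1 -0.  -0.4] shift [ -47.7  145.6 -120.4] t 29.85 pos [ 0.4613 -0.0895  0.0095] F [-0.0859  0.6037  1.5307] w 57.9
```

>>> {"op": "step_arm", "data": {"deltas": [[0,0,0,0,0,-15,50],[0,0,0,0,0,-50,50],[0,0,0,0,0,-90,50],[0,0,-0.4,0,0,-120,50],[0,0,-0.4,-15,50,-120,50],[0,0,-0.4,-32,100,-120,50],[0,0,-0.4,-48,145.6,-120,50],[0,0,-0.4,-48,145.6,-120,50]]}}

```text
time: 30.85
position: [0.6111, -0.1293, 0.1285]
tool_rot: [2.14, 2.297, -0.005]
ft_force: [-1.3, 0.8, -1.9]
grip_width: 0.665
```

```bash
python3 -c "
from h import *
for n in ('scene','top'): cv2.imwrite(f'pics/{n}13.png',optics.get_image(n)[:,:,::-1])
delta(.6095,-.128,.095,4)"
```

```text
turn [-0.1  0.  -0. ] shift [ 0.8  1.2 34.2] t 30.95 pos [ 0.6084 -0.1289  0.1292] F [-0.8884  0.141  -1.0778] w 58.3
```

>>> {"op": "step_arm", "data": {"deltas": [[0,0,0,0.5,0.5,5,50],[0,0,0,0.5,0.5,15,50],[0,0,0,0.5,0.5,23,50],[0,0,0,0.5,0.5,29,50],[0,0,0,0.5,0.5,32,50],[0,0,0,0.5,0.5,32,50],[0,0,0,0.5,0.5,32,50],[0,0,0,0.5,0.5,32,50]]}}

```text
time: 31.95
position: [0.6101, -0.1279, 0.0978]
tool_rot: [2.141, 2.298, 0.002]
ft_force: [-0.6, -0.2, -0.5]
grip_width: 0.667
```

```bash
python3 -c "
from h import *
cv2.imwrite('pics/scene14.png',optics.get_image('scene')[:,:,::-1])
delta(.6095,-.128,.055,4)
a=cv2.imread('pics/scene14.png')[235:335,390:480]
cv2.imwrite('pics/c14.png',cv2.resize(a,(540,600),interpolation=2))"
```

```text
turn [ 0.1 -0.   0. ] shift [-0.1 -0.6 42.7] t 32.0 pos [ 0.61   -0.1278  0.0977] F [ 0.2955  0.5151 -0.6219] w 58.2
```

View pics/c14.png

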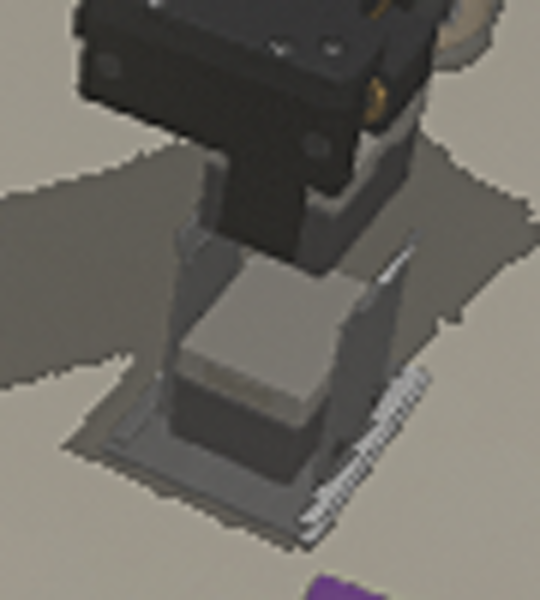

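>>> {"op": "step_arm", "data": {"deltas": [[0,0,0,0,0,3,50],[0,0,0,0,0,7,50],[0,0,0,0,0,11,50],[0,0,0,0,0,15,50],[0,0,0,0,0,19,50],[0,0,0,0,0,22,50],[0,0,0,0,0,24,50],[0,0,0,0,0,24,50]]}}

```text
time: 33.0
position: [0.6098, -0.1277, 0.0734]
tool_rot: [2.142, 2.298, 0.002]
ft_force: [-0.2, 0.0, -1.7]
grip_width: 0.668
```

>>> {"op": "step_arm", "data": {"deltas": [[0,0,0,0,0,4,50],[0,0,0,0,0,8,50],[0,0,0,0,0,11,50],[0,0,0,0,0,14,50],[0,0,0,0,0,17,50],[0,0,0,0,0,19,50],[0,0,0,0,0,19.3,50],[0,0,0,0,0,19.3,50]]}}

```text
time: 34.0
position: [0.61, -0.1278, 0.0543]
tool_rot: [2.141, 2.298, 0.002]
ft_force: [-0.5, -1.1, -1.6]
grip_width: 0.667
```

```bash
python3 -c "
from h import *
delta(.6095,-.128,.0535,4)"
```

```text
turn [ 0.1 -0.   0. ] shift [-0.2 -0.5  0.8] t 34.0 pos [ 0.61   -0.1278  0.0543] F [-0.5335 -1.113  -1.5624] w 58.0
```

>>> {"op": "step_arm", "data": {"deltas": [[0,0,0,0,0,0.4,50],[0,0,0,0,0,0.8,50],[0,0,0,0,0,1.1,50],[0,0,0,0,0,1.1,50],[0,0,0,0,0,1.1,50],[0,0,0,0,0,1.1,50],[0,0,0,0,0,1.1,50],[0,0,0,0,0,1.1,50]]}}

```text
time: 35.0
position: [0.61, -0.1277, 0.0535]
tool_rot: [2.141, 2.298, 0.002]
ft_force: [-2.8, 0.2, 5.4]
grip_width: 0.669
```

Contact at the expected height; release and withdraw.

>>> {"op": "step_arm", "data": {"deltas": [[0,0,0,0,0,-0.6,50],[0,0,0,0,0,-0.6,65],[0,0,0,0,0,-0.6,80],[0,0,0,0,0,-0.6,87],[0,0,0,0,0,-0.6,87],[0,0,0,0,0,-0.6,87],[0,0,0,0,0,-30,87],[0,0,0,0,0,-80,87]]}}

```text
time: 36.0
position: [0.6084, -0.1273, 0.1322]
tool_rot: [-2.14, -2.296, 0.002]
ft_force: [0.5, 1.4, 0.3]
grip_width: 0.995
```

>>> {"op": "step_arm", "data": {"deltas": [[0,0,0,0,0,-60,87],[0,0,0,0,0,-60,87],[0,0,0,0,-50,-60,87],[0,0,0,0,-100,-60,87],[0,0,0,20,-130,-60,87],[0,0,0,40,-140,-60,87],[0,0,0,80,-140,-60,87],[0,0,0,120,-140,-60,87]]}}

```text
time: 37.0
position: [0.4609, -0.0168, 0.1926]
tool_rot: [-2.142, -2.298, -0.003]
ft_force: [0.6, -0.3, -0.6]
grip_width: 1.001
```

```bash
python3 -c "
from h import *
for n in ('scene','top'): cv2.imwrite(f'pics/{n}15.png',optics.get_image(n)[:,:,::-1])
t=cv2.imread('pics/top15.png');s=cv2.imread('pics/scene15.png')
delta(.5,.0,.2,4)
def m(im,x0,y0,x1,y1,f):
    r=np.zeros(im.shape[:2],bool); r[y0:y1,x0:x1]=f(im[y0:y1,x0:x1].astype(int)); return r
k=m(t,394,180,422,219,lambda a:a.min(2)>185);print(k.sum(),rectw('top',k,.082))
k=m(t,320,185,362,228,lambda a:(a[...,1]-a[...,0]>60));print('tape',rectw('top',k,.0095))
cv2.imwrite('pics/c15.png',np.hstack([cv2.resize(s[180:340,280:480],(500,400),interpolation=2),cv2.resize(t[170:240,380:440],(300,350),interpolation=2)[:400] if 0 else cv2.resize(t[165:245,380:440],(300,400),interpolation=2)]))"
```

```text
turn [-0.  -0.1  0.5] shift [10.  40.3 -7.8] t 37.1 pos [ 0.4606 -0.0131  0.1922] F [-0.1473  0.1014  0.8979] w 87.0
588 (array([ 0.6104, -0.1279]), (56.006866455078125, 39.83368682861328), 2.5861542224884033)
tape (array([0.6115, 0.0004]), (49.19791030883789, 45.40176010131836), 88.6668930053711)
```

View pics/c15.png

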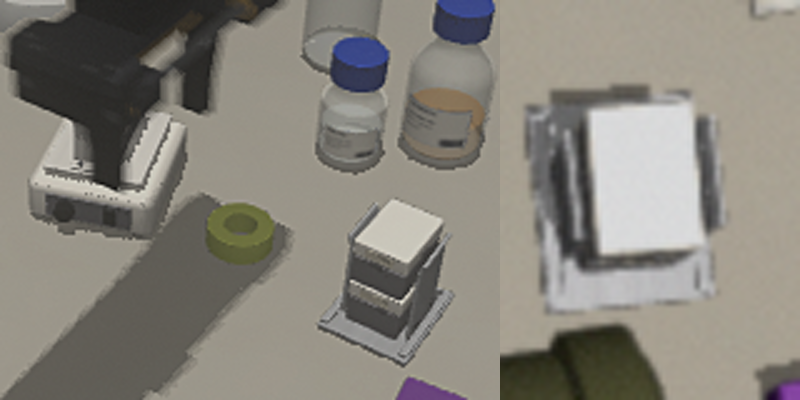

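View pics/top15.png

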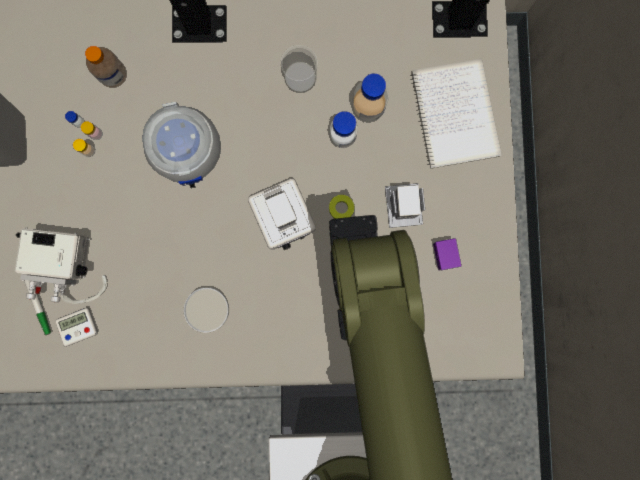

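>>> {"op": "step_arm", "data": {"deltas": [[0,0,0,0,0,0,87],[0,0,0,0,0,0,87],[0,0,0,0,0,0,87],[0,0,0,0,0,0,87],[0,0,0,0,0,0,87],[0,0,0,0,0,0,87],[0,0,0,0,0,0,87],[0,0,0,0,0,0,87]]}}

```text
time: 38.1
position: [0.4616, -0.018, 0.193]
tool_rot: [2.141, 2.298, 0.002]
ft_force: [-0.3, -0.0, -0.6]
grip_width: 0.998
```

```bash
python3 -c "
from bench import ctrl
print(ctrl.close_job())"
```

```text
the job is handed in; nothing more can be done
None
```

I handed the job in at 38.1 s of the 72 s allowed. The flat box is in the mixer's cradle and the top box is back in the rack on the bottom box. No verdict is reported, so everything below is my own measurement.

I stood the top box on the bench by gripping its ends. I took the flat box out the same way, set it on the bench and regripped it across its width. It then went into the cradle, with contact at 65 mm, the deck height. Finally I put the top box back on the bottom box, with contact at 44 mm as expected.

Last checks:
- **Flat box:** the top view puts its centre about 2 mm from the cradle's centre, its yaw at 21.7° against about 22° for the mixer, and a gap at both end cheeks. Level was judged by eye only.
- **Top box:** its centre is at (0.610, -0.128), about 1–2 mm from my rack estimate. Yaw is 2.6° against about 4° for the rack.
- **Bottom box:** before I put the top box back, the top view had it within about 2 mm of the rack's centre. A scene-view mask read 8 mm off, but that mask was 76 mm long for a 58 mm box, so it had caught other surfaces and I discarded it. I did not measure the bottom box again afterwards; the last pictures show it upright under the top box.
- **Tape roll and dish:** the tape roll measured about 2 mm from its start, partly hidden by the arm. I did not measure the dish again, but it is at the same place in the last top image.
- **Arm:** it was clear of everything at hand-in. The largest force I read was about 26 N, when setting the top box on the bench.

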